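# Load the frozen beef roll into the slicer

## Task

Take the frozen beef roll from the cutting board, lay it without dropping it in the slicer's V-trough between the pusher and the round gauge plate, and let go of it. Then push the pusher forward by its knob until the roll's front end meets the gauge plate, keep it pressed there for a moment, firmly but gently, and let go, leaving the roll's end against the plate and the pusher tight behind it. Do not touch the raised blade or disturb the other kitchen things.

Things in the scene. Friction and masses are not known exactly. Their poses are not given: they have to be found in the camera images.
- roll: Frozen beef roll: a hard dark-red cylinder, 54 mm diameter, 150 mm long, about 0.34 kg (may differ by a quarter), lying on the 20 mm thick white cutting board. Origin at its centre; its x axis is the cylinder axis. Both ends are alike and either may lead.
- slicer: Hand-operated steel meat slicer standing fixed on the table: base plate 390 x 160 mm, V-trough on top, blade and gauge plate at one end. Origin on the table under the middle of the base; x runs along the trough from the pusher end to the gauge end, z up. The trough reaches from x = -180 to x = +100 mm; the gauge plate stands beyond its end.
- trough (a point): Point on the line on which the roll's axis lies when seated in the 90-degree V-trough, 115 mm above the table, over the slicer's origin, axes as the slicer's. The seated roll's sides and top are free: the trough's walls rise only to 15 mm below this line and to 25 mm either side of it; nothing else stands beside the trough over 90 mm high except blade pivot, blade and gauge block, all beyond slicer x = +85 mm. The roll slides in the trough with little friction (0.6 to 1.8 N).
- pusher (a joint): Travel of the pusher along the trough, m: 0 is fully back, up to 0.16, growing towards the gauge plate; it starts between 0 and 0.03. It slides stiffly (1.5 N friction), has no spring and stays where it is left.
- pusher_face (a point): Centre of the pusher's flat steel front face (52 mm wide), on the roll's axis line, axes as the slicer's. At pusher = 0 it is at slicer x = -165 mm.
- pusher_knob (a point): Middle of the pusher's upright black knob, a cylinder 26 mm diameter and 45 mm tall, 20 mm behind the face and 58.5 mm above the roll's axis line (173.5 mm above the table); free all round for fingers.
- gauge: Thickness gauge at the slicer's far end: fixed block 16 x 50 x 116 mm whose screw carries the gauge plate, a stiff steel disc 62 mm in diameter: the roll's end stop. Origin under the block, 168 mm along slicer x. The plate's face stands anywhere 7 to 23 mm past the trough's end; this setting is not reported. A push of 3 to 15 N on the plate is right; over 20 N bends it.
- blade: Slicer blade on its arm, latched up and almost upright beside the roll's path; origin at its pivot, 103.5 mm from the slicer's origin along x, 66 mm along y, 85 mm above the table; reaches 310 mm up from there, 3 mm thick blade, 52 mm wide. Not to be touched.
- cleaver: Bystander: steel cleaver lying flat on the cutting board, blade 190 x 85 mm, wooden handle 105 mm towards its -x. Origin under the blade's handle end. Leave alone.
- bowl: Bystander: steel bowl, 120 mm wide, 50 mm high, origin under its centre. Leave alone.
- bottle: Bystander: brown glass bottle with red cap, 64 mm diameter, 200 mm high, origin under its centre. Leave alone.
- jar: Bystander: clear jar with steel lid, 70 mm diameter, 100 mm high, origin under its centre. Leave alone.
Not all that is in view belongs to the job. Leave any blue or purple look-alike of the roll alone.

How it is judged:
By the outcome, as a careful person would: the job done as asked, in the order asked, and still so for the second after the job is handed in, with the robot touching nothing.
It also fails if it takes over 70 s, if anything falls off the work surface, if the arm or the gripper's body presses on something with over 40 N, if the wrist force passes 120 N, or if a joint passes its speed limit or range.

## Robot

A 6-joint arm with a two-finger parallel gripper is mounted at the origin on the work surface. World frame = base frame: x ahead of the robot, y to its left, z up, the work surface at z = 0. Lengths are in m, angles in rad, forces in N, time in s.
With the tool pointing down it reaches from about 0.35 to 0.85 m from the base axis. Payload 8.1 kg.
Tool frame: the origin (TCP) lies midway between the tips of the shut fingers; the grasp point (between the pads) lies robot.tcp_to_grasp behind it (robot.tcp_to_grasp is the distance from the TCP to the grasp point, in m); y points along the fingers, x is the direction in which the jaws open and shut, and the axes are right-handed (so a half turn about y gives the same grasp; the last joint's range is limited). The gripper opens to 93 mm and grips with 3 to 60 N. Pads are 15 mm wide; open, the fingers measure 128 mm over their backs; the gripper's body (75 mm by 188 mm) begins 65 mm behind the grasp point.
Start: joints at [-1.244, 0.13, 1.488, -0, 1.523, -0.085], TCP at [0.24, -0.55, 0.219] pointing down, gripper open.
Joint ranges: [-2.96, 2.96], [-0.89, 2.26], [0.02, 2.5], [-1.34, 4.48], [0, 2.73], [-2.66, 2.66]. Speed limits (rad/s): [2.39, 2.39, 2.79, 3.14, 3.14, 3.14].

## Interface

Orientations are given as a rotation vector (axis times angle).
In Python, from station import robot gives the robot as it stands.
- The arm moves only by the tool play_rows, never from a script. Its argument "increments" is a list of rows, each an object of numbers: "tx", "ty", "tz": the shift along the tool's x, y, z scaled (see below); "ax", "ay", "az": the turn, a rotation vector about the tool's x, y, z scaled (see below); "jaw": the closure, from 0 (fully open) to 1 (shut). A call has 1 to 10 rows; each row is the pose to reach, as a shift and turn from the pose commanded when the call began, along the tool's axes at that moment, turning the shorter way round; what a row does not reach only later rows make up. The controller multiplies each number of a shift by 200 mm and each number of a turn by pi rad. A row lasts 1/10 s, in which the tool goes at most 50 mm and 8.59 degrees, less where a joint would pass 70% of its speed; a pose out of reach is approached as far as the arm can. A call with a number of a shift or a turn outside -1 to 1 is refused whole. A call with a gripper value outside its range is refused whole. The fingers move at their own pace and stop on an object; "newtons" is the grip in N (left out, the last holds). Time passes only in rows, so rows that repeat a pose let the fingers close. It gives the time, the measured TCP pose, the force and the opening at its end, in the units of the state.
- robot.get_state(): the state, without advancing time (a new reading comes with each control period).
- robot.capture(name): name is "scene" or "side" or "wrist"; returns a dict with "frame" (384x512x3 uint8, red, green, blue), "K" (3x3 intrinsics, pixels), "R" (3x3) and "t" (3): a world point X has camera coordinates R X + t. Camera axes: x right, y down, z forward; pixel columns grow to the right and rows downward; lengths in m; the calibration is good to about 2 mm. The wrist camera is an equidistant fisheye: a pixel r from the principal point sees the ray r / f radians off the axis. A picture is of the moment at which its call begins. There is no depth.
- robot.sign_off(): hands the job in, once; it reports no verdict.
The state is a dict: "clock": time; "joints": joint angles; "dq": joint speeds; "joint_efforts": joint torques, N m; "eef_pos": TCP position; "tool_rot": TCP orientation; "ft_force": force on the tool from outside, world axes, zero at the start; "ft_torque": the same for the moment, N m; "width": opening from 0.0 (shut) to 1.0 (fully open).
Only numpy, scipy, OpenCV 4.12 (cv2) and the standard library are available. Lean on these libraries where they do the work, as an engineer would, in place of code of your own. Each camera call takes 0.05 s, during which the arm holds its last target. There are 200 camera calls.

## Working session

There is one attempt and no reset: what is moved stays moved. The work goes in short steps, Python scripts to look and compute and a tool call to move; the robot and the scene stay as the last step left them, time stands still between calls to the robot, and variables do not carry over. Pictures are saved under pics/ and viewed, about 8 in all and at most 12, crops included, and the job is handed in when it is done.

Besides the shell and the picture viewer there is one more tool, called after "Emit:" as name([rows], argument=value, ...), one row to a line, values as JSON. play_rows: Moves the arm, as the interface text tells. Its arguments: {"type":"object","properties":{"increments":{"type":"array","items":{"type":"object","properties":{"tx":{"type":"number","minimum":-1,"maximum":1},"ty":{"type":"number","minimum":-1,"maximum":1},"tz":{"type":"number","minimum":-1,"maximum":1},"ax":{"type":"number","minimum":-1,"maximum":1},"ay":{"type":"number","minimum":-1,"maximum":1},"az":{"type":"number","minimum":-1,"maximum":1},"jaw":{"type":"number"}}}},"newtons":{"type":"number"}},"required":["increments"]}

```bash
mkdir -p pics; ls; python3 - <<'E'
from station import robot
import cv2,numpy as np,pickle
print(robot.get_state(), robot.tcp_to_grasp)
d={}
for n in("scene","side","wrist"):
    c=robot.capture(n); d[n]=c
    cv2.imwrite(f"pics/a_{n}.png",cv2.resize(c["frame"][:,:,::-1],(800,600),interpolation=cv2.INTER_CUBIC))
    print(n,c["K"].tolist(),c["R"].tolist(),c["t"].tolist())
pickle.dump(d,open("a.pkl","wb"))
E
```

```text
pics
{'clock': 0.0, 'joints': array([-1.24441732e+00,  1.31126309e-01,  1.48929067e+00, -2.23826265e-05,
        1.52298558e+00, -8.54142894e-02]), 'dq': array([ 0.00040992,  0.00295635,  0.00067134, -0.00208847,  0.00045016,
       -0.00049667]), 'joint_efforts': array([ 4.08793712e-03, -5.59840715e+01, -4.91755521e+01,  7.70127657e-02,
        3.52830626e-02, -1.38209848e-04]), 'eef_pos': array([ 0.23997356, -0.54929903,  0.21760201]), 'tool_rot': array([-1.37520235,  0.90178276, -0.89941758]), 'ft_force': array([-0.14915533,  0.52505868,  1.0082695 ]), 'ft_torque': array([-0.00040531,  0.03255615, -0.0097903 ]), 'width': 0.9999123445863031} 0.0188
scene [[358.38692940756783, 0.0, 254.48316389043646], [0.0, 358.38692940756783, 190.3960343147212], [0.0, 0.0, 1.0]] [[-0.5662552142127241, 0.8242148877190647, 0.004985101719273629], [0.5915684562892397, 0.41061825312854283, -0.6938583513378144], [-0.5739353569004682, -0.3899518804415661, -0.7200942556635337]] [0.3444105085195282, -0.20367573937677189, 1.4688368436692265]
side [[445.52537760776045, 0.0, 257.95735313018974], [0.0, 445.52537760776045, 192.87510324396777], [0.0, 0.0, 1.0]] [[0.7711509129601724, -0.6366482840099138, -0.0022873364258186035], [-0.3996007569638037, -0.48121995412766755, -0.7802221419463311], [0.49562637588676406, 0.6025830384408422, -0.6254983431702713]] [-0.4367617909148773, 0.2530099320288072, 1.370632064851745]
wrist [[297.3186396354542, 0.0, 253.96286583966304], [0.0, 297.3186396354542, 190.5758312759763], [0.0, 0.0, 1.0]] [[0.4003419180850943, -0.9163636562072425, -0.0019995515607610995], [-0.8819772835679947, -0.385909487437907, 0.27053639085238584], [-0.24868136217652267, -0.10654349857174857, -0.9627076726702258]] [-0.5994887234902699, -0.031903132720087726, 0.38958476847151147]
```

View pics/a_scene.png

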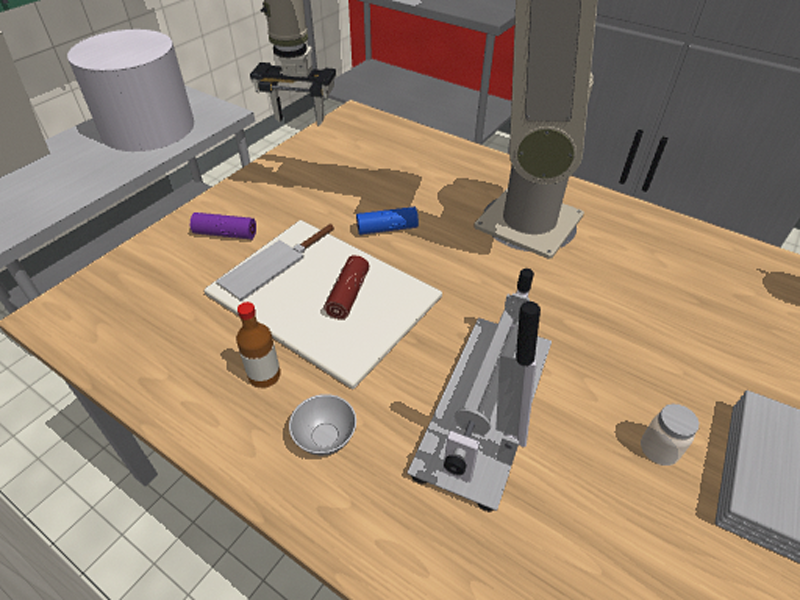

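View pics/a_side.png

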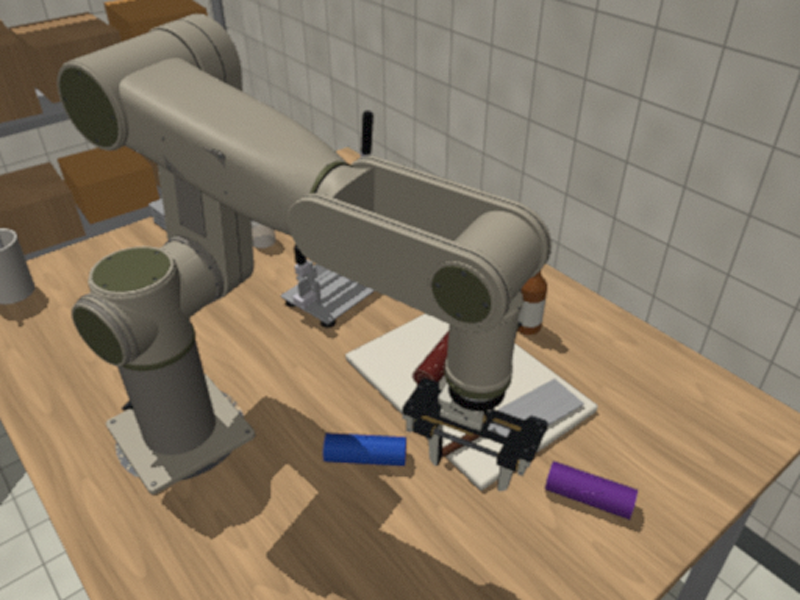

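The scene view shows the dark-red roll at about (347,287), between the cleaver and the blue decoy. The slicer runs from the knob at (526,280) to the gauge at (457,462), with the blade upright at (527,335). In the side view the arm hides part of the roll. Next I'll fit the roll and zoom in on the slicer.

```bash
cat > h.py <<'E'
import numpy as np,cv2,pickle
from scipy.spatial.transform import Rotation as Ro
def proj(c,P):
    X=np.atleast_2d(P)@c["R"].T+c["t"]; p=X@c["K"].T; return p[:,:2]/p[:,2:]
def ray(c,u,v,z):
    d=c["R"].T@np.linalg.solve(c["K"],[u,v,1]); o=-c["R"].T@c["t"]; return o+d*(z-o[2])/d[2]
def cyl(x,y,z,yaw,r=.027,L=.15):
    a=np.linspace(0,2*np.pi,40); ax=np.array([np.cos(yaw),np.sin(yaw),0]); n=np.array([-ax[1],ax[0],0])
    ring=np.outer(np.cos(a),n)*r+np.outer(np.sin(a),[0,0,1])*r
    return np.array([x,y,z])+np.vstack([ring+ax*L/2,ring-ax*L/2])
def redmask(f):
    h=cv2.cvtColor(f,cv2.COLOR_RGB2HSV); return (((h[...,0]<8)|(h[...,0]>172))&(h[...,1]>110)&(h[...,2]>25)).astype(np.uint8)
E
python3 - <<'E'
from h import *
from scipy.optimize import minimize
d=pickle.load(open("a.pkl","rb")); c=d["scene"]
m=redmask(c["frame"]); w=np.zeros_like(m); w[155:210,195:245]=m[155:210,195:245]; m=cv2.morphologyEx(w,cv2.MORPH_CLOSE,np.ones((5,5)))
S=8;M=cv2.resize(m,None,fx=S,fy=S,interpolation=cv2.INTER_NEAREST)
def iou(p):
    q=cv2.convexHull(((proj(c,cyl(p[0],p[1],.047,p[2]))+.5)*S).astype(np.int32)); r=np.zeros_like(M); cv2.fillConvexPoly(r,q,1)
    return 1-(r&M).sum()/(r|M).sum()
a,b=ray(c,228,170,.047),ray(c,216,198,.047)
x0=[*(a+b)[:2]/2,np.arctan2(*(b-a)[1::-1])]
r=minimize(iou,x0,method="Nelder-Mead",options=dict(initial_simplex=[x0]+[[x0[0]+.01*(i==0),x0[1]+.01*(i==1),x0[2]+.1*(i==2)] for i in range(3)]))
print("roll",x0,r.x,r.fun,m.sum())
print("knob",ray(c,526*.64,280*.64,.1735),"gaugeknob",ray(c,457*.64,462*.64,.115))
f=c["frame"][165:330,250:365]
cv2.imwrite("pics/b.png",cv2.resize(f[:,:,::-1],None,fx=3.6,fy=3.6,interpolation=cv2.INTER_CUBIC))
s=d["wrist"]; R=Ro.from_rotvec([-1.37520235,0.90178276,-0.89941758]).as_matrix(); print(R)
E
```

```text
roll [np.float64(0.5027758121168675), np.float64(-0.20670808790287315), np.float64(0.3664368804272334)] [ 0.49968067 -0.21000802  0.34323101] 0.09115268673142252 595
knob [0.39084812 0.1452454  0.1735    ] gaugeknob [0.76001185 0.21498195 0.115     ]
[[ 4.00253808e-01 -6.01463217e-04  9.16404129e-01]
 [-9.16402548e-01  1.70719580e-03  4.00254238e-01]
 [-1.80521948e-03 -9.99998362e-01  1.32129195e-04]]
```

View pics/b.png

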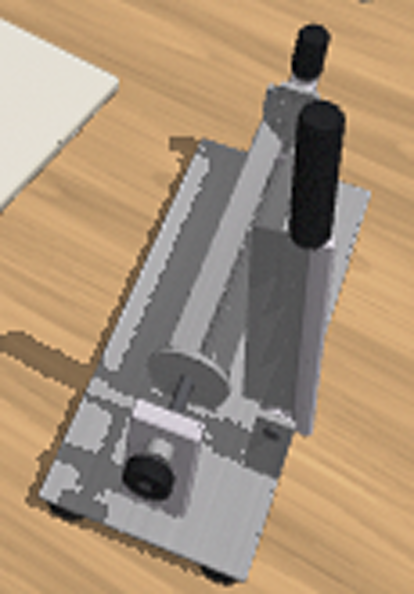

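The crop shows the slicer base corners at (40,497), (247,578), (370,190) and (205,140). The knob centre is at (311,53), and the gauge disc is at (188,375). The blade is on the +y side. I'll fit the slicer pose from these points.

```bash
python3 - <<'E'
from h import *
from scipy.optimize import least_squares
c=pickle.load(open("a.pkl","rb"))["scene"]
uv=np.array([[40,497],[247,578],[370,190],[205,140],[311,53]])/3.6+[250,165]
L=lambda p:np.array([[.195,-.08,p[3]],[.195,.08,p[3]],[-.195,.08,p[3]],[-.195,-.08,p[3]],[-.185+p[4],0,.1735]])
def W(p,Q): 
    s,k=np.sin(p[2]),np.cos(p[2]); return Q@np.array([[k,s,0],[-s,k,0],[0,0,1]])+[p[0],p[1],0]
f=lambda p:(proj(c,W(p,L(p)))-uv).ravel()
r=least_squares(f,[.58,.18,.19,.03,.01]); p=r.x
print(p,np.round(r.fun,1))
for n,q in dict(face=[-.165+p[4],0,.115],knob=[-.185+p[4],0,.1735],gauge=[.115,0,.115],trough=[0,0,.115]).items(): print(n,W(p,np.array([q])))
a=W(p,np.array([[.168,0,.116],[-.18,-.025,.1],[.1,-.025,.1],[.1,.025,.1],[-.18,.025,.1]])); print((proj(c,a)-[250,165])*3.6)
# plate disc bottom/left extremes for range of gauge settings
for g in (.107,.115,.123):
    t=np.linspace(0,6.28,60); D=(proj(c,W(p,np.c_[t*0+g,.031*np.cos(t),.115+.031*np.sin(t)]))-[250,165])*3.6
    print(g,D.min(0),D.max(0))
E
```

```text
[0.56679384 0.17777105 0.18811847 0.01219346 0.00842609] [ 0.2 -0.7  0.2  0.5  0.5  0.6 -0.6 -0.3 -0.3 -0.1]
face [[0.41298223 0.14849002 0.115     ]]
knob [[0.39333507 0.1447498  0.1735    ]]
gauge [[0.67976499 0.1992773  0.115     ]]
trough [[0.56679384 0.17777105 0.115     ]]
[[166.52091099 434.02477529]
 [268.70447813 102.31857565]
 [162.67607322 355.77042382]
 [228.24185355 379.9530159 ]
 [325.05551665 119.46845502]]
0.107 [153.28874888 335.83303266] [236.40305461 391.77434906]
0.115 [149.56842238 344.72444294] [233.0650534  400.70614269]
0.123 [145.80702197 353.71665037] [229.6893595  409.73615112]
```

```bash
cat >> h.py <<'E'
def inc(st,pos,yaw):
    R=Ro.from_rotvec(st["tool_rot"]).as_matrix(); z=np.array([np.cos(yaw),np.sin(yaw),0]); y=np.array([0,0,-1.]); T=np.c_[np.cross(y,z),y,z]
    print("now",st["clock"],st["eef_pos"].round(4),"F",st["ft_force"].round(1),"w",st["width"],"yaw",np.arctan2(R[1,2],R[0,2]))
    print("t",(R.T@(np.array(pos)-st["eef_pos"])/.2).round(4),"a",(Ro.from_matrix(R.T@T).as_rotvec()/np.pi).round(4))
E
python3 - <<'E'
from h import *
from station import robot
inc(robot.get_state(),[.4997,-.21,.20],.343)
E
```

```text
now 0.15 [ 0.24   -0.5494  0.2178] F [ 0.3 -0.2  0.6] w 0.9998500880077563 yaw 0.41181918829840747
t [-1.0353  0.0909  1.869 ] a [-0.      0.0219 -0.0005]
```

Emit:
play_rows([
  {"tx": -0.5, "tz": 0.93},
  {"tx": -0.5, "tz": 0.93},
  {"tx": -0.5, "tz": 0.93},
  {"tx": -0.5, "tz": 0.93},
  {"tx": -0.5, "tz": 0.93},
])

```text
invalid input at $.increments[0]: expected keys tx, ty, tz, ax, ay, az, jaw
```

```bash
python3 - <<'E'
from h import *
from station import robot
inc(robot.get_state(),[.4997,-.21,.20],.343)
E
```

```text
now 0.15 [ 0.24   -0.5494  0.2178] F [ 0.3 -0.2  0.6] w 0.9998500880077563 yaw 0.41181918829840747
t [-1.0353  0.0909  1.869 ] a [-0.      0.0219 -0.0005]
```

Emit:
play_rows([
  {"tx": -0.5, "ty": 0, "tz": 0.93, "ax": 0, "ay": 0.011, "az": 0, "jaw": 0},
  {"tx": -0.5, "ty": 0, "tz": 0.93, "ax": 0, "ay": 0.011, "az": 0, "jaw": 0},
  {"tx": -0.5, "ty": 0, "tz": 0.93, "ax": 0, "ay": 0.011, "az": 0, "jaw": 0},
  {"tx": -0.5, "ty": 0, "tz": 0.93, "ax": 0, "ay": 0.011, "az": 0, "jaw": 0},
  {"tx": -0.5, "ty": 0, "tz": 0.93, "ax": 0, "ay": 0.011, "az": 0, "jaw": 0},
  {"tx": -0.5, "ty": 0, "tz": 0.93, "ax": 0, "ay": 0.011, "az": 0, "jaw": 0},
])

```text
clock: 0.75
eef_pos: [0.3716, -0.3824, 0.2186]
tool_rot: [-1.366, 0.925, -0.924]
ft_force: [0.1, -0.8, 0.4]
width: 0.998
```

Emit:
play_rows([
  {"tx": -0.5, "ty": 0.05, "tz": 0.95, "ax": 0, "ay": 0.011, "az": 0, "jaw": 0},
  {"tx": -0.5, "ty": 0.05, "tz": 0.95, "ax": 0, "ay": 0.011, "az": 0, "jaw": 0},
  {"tx": -0.5, "ty": 0.05, "tz": 0.95, "ax": 0, "ay": 0.011, "az": 0, "jaw": 0},
  {"tx": -0.5, "ty": 0.05, "tz": 0.95, "ax": 0, "ay": 0.011, "az": 0, "jaw": 0},
  {"tx": -0.5, "ty": 0.05, "tz": 0.95, "ax": 0, "ay": 0.011, "az": 0, "jaw": 0},
  {"tx": -0.5, "ty": 0.05, "tz": 0.95, "ax": 0, "ay": 0.011, "az": 0, "jaw": 0},
  {"tx": -0.5, "ty": 0.05, "tz": 0.95, "ax": 0, "ay": 0.011, "az": 0, "jaw": 0},
])

```text
clock: 1.45
eef_pos: [0.5097, -0.2224, 0.2084]
tool_rot: [-1.353, 0.954, -0.953]
ft_force: [-0.1, -1.3, 0.1]
width: 1.003
```

```bash
python3 - <<'E'
from h import *
from station import robot
inc(robot.get_state(),[.4997,-.21,.033],.343)
c=robot.capture("wrist"); pickle.dump(c,open("w1.pkl","wb"))
# overlay predicted cylinder with fisheye
def fe(P):
    X=P@c["R"].T+c["t"]; r=np.hypot(X[:,0],X[:,1]); th=np.arctan2(r,X[:,2]); return c["K"][:2,2]+c["K"][0,0]*(th/r)[:,None]*X[:,:2]
im=cv2.resize(c["frame"][:,:,::-1],None,fx=1.5,fy=1.5,interpolation=cv2.INTER_CUBIC)
P=cyl(.4997,-.21,.047,.343)
for k in(0,40): cv2.polylines(im,[(fe(P[k:k+40])*1.5+.5).astype(np.int32)],True,(0,255,0),1)
cv2.imwrite("pics/w1.png",im)
E
```

```text
now 1.45 [ 0.5097 -0.2224  0.2084] F [-0.1 -1.3  0.1] w 1.002989659860812 yaw 0.341959267743917
t [-0.0756  0.8769 -0.0251] a [ 0.0004 -0.0003  0.0001]
```

View pics/w1.png

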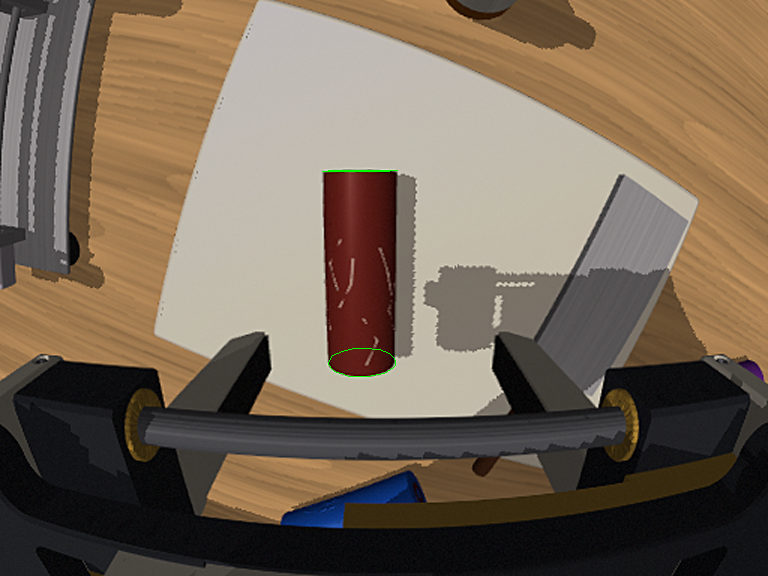

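The predicted cylinder outline lands right on the roll, with ends at rows 170 and 365 and columns 323–397. The fingers clear the cleaver, so I'll descend and grip.

Emit:
play_rows([
  {"tx": -0.076, "ty": 0.2, "tz": -0.025, "ax": 0, "ay": 0, "az": 0, "jaw": 0},
  {"tx": -0.076, "ty": 0.4, "tz": -0.025, "ax": 0, "ay": 0, "az": 0, "jaw": 0},
  {"tx": -0.076, "ty": 0.6, "tz": -0.025, "ax": 0, "ay": 0, "az": 0, "jaw": 0},
  {"tx": -0.076, "ty": 0.75, "tz": -0.025, "ax": 0, "ay": 0, "az": 0, "jaw": 0},
  {"tx": -0.076, "ty": 0.82, "tz": -0.025, "ax": 0, "ay": 0, "az": 0, "jaw": 0},
  {"tx": -0.076, "ty": 0.86, "tz": -0.025, "ax": 0, "ay": 0, "az": 0, "jaw": 0},
  {"tx": -0.076, "ty": 0.87, "tz": -0.025, "ax": 0, "ay": 0, "az": 0, "jaw": 0},
  {"tx": -0.076, "ty": 0.87, "tz": -0.025, "ax": 0, "ay": 0, "az": 0, "jaw": 0},
])

```text
clock: 2.3
eef_pos: [0.5014, -0.2091, 0.036]
tool_rot: [-1.352, 0.952, -0.955]
ft_force: [-0.1, -1.0, 0.4]
width: 1.002
```

```bash
python3 - <<'E'
from h import *
from station import robot
inc(robot.get_state(),[.4997,-.21,.033],.343)
E
```

```text
now 2.3 [ 0.5014 -0.2091  0.036 ] F [-0.1 -1.   0.4] w 1.0019332323647492 yaw 0.34211113614625177
t [ 0.0013  0.0152 -0.0097] a [-0.0004 -0.0003  0.0005]
```

Emit:
play_rows([
  {"tx": 0, "ty": 0.01, "tz": -0.01, "ax": 0, "ay": 0, "az": 0, "jaw": 0.5},
  {"tx": 0, "ty": 0.01, "tz": -0.01, "ax": 0, "ay": 0, "az": 0, "jaw": 0.7},
  {"tx": 0, "ty": 0.01, "tz": -0.01, "ax": 0, "ay": 0, "az": 0, "jaw": 0.7},
  {"tx": 0, "ty": 0.01, "tz": -0.01, "ax": 0, "ay": 0, "az": 0, "jaw": 0.7},
  {"tx": 0, "ty": 0.01, "tz": -0.01, "ax": 0, "ay": 0, "az": 0, "jaw": 0.7},
  {"tx": 0, "ty": 0.01, "tz": -0.01, "ax": 0, "ay": 0, "az": 0, "jaw": 0.7},
  {"tx": 0, "ty": 0.01, "tz": -0.01, "ax": 0, "ay": 0, "az": 0, "jaw": 0.7},
  {"tx": 0, "ty": 0.01, "tz": -0.01, "ax": 0, "ay": 0, "az": 0, "jaw": 0.7},
], newtons=30)

```text
clock: 3.1
eef_pos: [0.4988, -0.2088, 0.0328]
tool_rot: [-1.352, 0.953, -0.953]
ft_force: [0.1, -0.3, 1.8]
width: 0.569
```

```bash
python3 - <<'E'
from h import *
from station import robot
inc(robot.get_state(),[.5,-.21,.20],.343)
E
```

```text
now 3.1 [ 0.4988 -0.2088  0.0328] F [ 0.1 -0.3  1.8] w 0.5692580727793332 yaw 0.3427226559502638
t [ 0.0075 -0.8362  0.0038] a [-0.     -0.0001  0.    ]
```

Emit:
play_rows([
  {"tx": 0, "ty": -0.1, "tz": 0, "ax": 0, "ay": 0, "az": 0, "jaw": 0.7},
  {"tx": 0, "ty": -0.25, "tz": 0, "ax": 0, "ay": 0, "az": 0, "jaw": 0.7},
  {"tx": 0, "ty": -0.4, "tz": 0, "ax": 0, "ay": 0, "az": 0, "jaw": 0.7},
  {"tx": 0, "ty": -0.55, "tz": 0, "ax": 0, "ay": 0, "az": 0, "jaw": 0.7},
  {"tx": 0, "ty": -0.7, "tz": 0, "ax": 0, "ay": 0, "az": 0, "jaw": 0.7},
  {"tx": 0, "ty": -0.8, "tz": 0, "ax": 0, "ay": 0, "az": 0, "jaw": 0.7},
  {"tx": 0, "ty": -0.84, "tz": 0, "ax": 0, "ay": 0, "az": 0, "jaw": 0.7},
  {"tx": 0, "ty": -0.84, "tz": 0, "ax": 0, "ay": 0, "az": 0, "jaw": 0.7},
])

```text
clock: 3.9
eef_pos: [0.4991, -0.209, 0.2013]
tool_rot: [-1.352, 0.952, -0.954]
ft_force: [-0.1, 0.0, -2.6]
width: 0.572
```

```bash
python3 - <<'E'
from h import *
from station import robot
inc(robot.get_state(),[.5521,.175,.20],.188)
E
```

```text
now 3.9 [ 0.4991 -0.209   0.2013] F [-0.1  0.  -2.6] w 0.5715241218980642 yaw 0.34267798398349075
t [-1.7196  0.0054  0.8948] a [-0.0003  0.0492  0.0003]
```

Emit:
play_rows([
  {"tx": -0.1, "ty": 0, "tz": 0.05, "ax": 0, "ay": 0.005, "az": 0, "jaw": 0.7},
  {"tx": -0.25, "ty": 0, "tz": 0.13, "ax": 0, "ay": 0.01, "az": 0, "jaw": 0.7},
  {"tx": -0.42, "ty": 0, "tz": 0.22, "ax": 0, "ay": 0.015, "az": 0, "jaw": 0.7},
  {"tx": -0.6, "ty": 0, "tz": 0.31, "ax": 0, "ay": 0.02, "az": 0, "jaw": 0.7},
  {"tx": -0.75, "ty": 0, "tz": 0.39, "ax": 0, "ay": 0.025, "az": 0, "jaw": 0.7},
  {"tx": -0.86, "ty": 0, "tz": 0.45, "ax": 0, "ay": 0.025, "az": 0, "jaw": 0.7},
  {"tx": -0.95, "ty": 0, "tz": 0.5, "ax": 0, "ay": 0.03, "az": 0, "jaw": 0.7},
  {"tx": -1.0, "ty": 0, "tz": 0.52, "ax": 0, "ay": 0.03, "az": 0, "jaw": 0.7},
  {"tx": -1.0, "ty": 0, "tz": 0.52, "ax": 0, "ay": 0.03, "az": 0, "jaw": 0.7},
])

```text
clock: 4.8
eef_pos: [0.5286, 0.0155, 0.1989]
tool_rot: [-1.319, 1.025, -1.021]
ft_force: [-0.5, 0.3, -2.3]
width: 0.575
```

```bash
python3 - <<'E'
from h import *
from station import robot
inc(robot.get_state(),[.5521,.175,.20],.188)
E
```

```text
now 4.8 [0.5286 0.0155 0.1989] F [-0.5  0.3 -2.3] w 0.5748084321853819 yaw 0.2506006092964162
t [-0.7432 -0.0055  0.3117] a [ 0.0008  0.0199 -0.0003]
```

Emit:
play_rows([
  {"tx": -0.1, "ty": 0, "tz": 0.04, "ax": 0, "ay": 0.005, "az": 0, "jaw": 0.7},
  {"tx": -0.25, "ty": 0, "tz": 0.1, "ax": 0, "ay": 0.01, "az": 0, "jaw": 0.7},
  {"tx": -0.42, "ty": 0, "tz": 0.18, "ax": 0, "ay": 0.015, "az": 0, "jaw": 0.7},
  {"tx": -0.57, "ty": 0, "tz": 0.24, "ax": 0, "ay": 0.02, "az": 0, "jaw": 0.7},
  {"tx": -0.68, "ty": 0, "tz": 0.285, "ax": 0, "ay": 0.02, "az": 0, "jaw": 0.7},
  {"tx": -0.743, "ty": 0, "tz": 0.312, "ax": 0, "ay": 0.02, "az": 0, "jaw": 0.7},
  {"tx": -0.743, "ty": 0, "tz": 0.312, "ax": 0, "ay": 0.02, "az": 0, "jaw": 0.7},
  {"tx": -0.743, "ty": 0, "tz": 0.312, "ax": 0, "ay": 0.02, "az": 0, "jaw": 0.7},
])

```text
clock: 5.6
eef_pos: [0.5533, 0.1726, 0.2002]
tool_rot: [-1.292, 1.072, -1.072]
ft_force: [0.7, -0.1, -2.9]
width: 0.569
```

```bash
python3 - <<'E'
from h import *
from station import robot
s=robot.get_state()
inc(s,[.5521,.175,.1008],.188)
c=robot.capture("wrist"); pickle.dump(c,open("w2.pkl","wb"))
def fe(P):
    X=np.asarray(P)@c["R"].T+c["t"]; r=np.hypot(X[:,0],X[:,1]); th=np.arctan2(r,X[:,2]); return c["K"][:2,2]+c["K"][0,0]*(th/r)[:,None]*X[:,:2]
p=[.5668,.1778,.188]
def W(Q):
    s,k=np.sin(p[2]),np.cos(p[2]); return np.asarray(Q)@np.array([[k,s,0],[-s,k,0],[0,0,1]])+[p[0],p[1],0]
im=cv2.resize(c["frame"][:,:,::-1],None,fx=1.5,fy=1.5,interpolation=cv2.INTER_CUBIC)
q=lambda P:(fe(W(P))*1.5+.5).astype(np.int32)
e=lambda a,b:np.linspace(a,b,20)
for y in(-.025,.025): cv2.polylines(im,[q(e([-.18,y,.1],[.1,y,.1]))],False,(0,255,0),1)
t=np.linspace(0,6.28,60)
for g in(.107,.115,.123): cv2.polylines(im,[q(np.c_[t*0+g,.031*np.cos(t),.115+.031*np.sin(t)])],True,(0,255,255),1)
for a,b in(([.195,-.08,.0122],[.195,.08,.0122]),([-.195,-.08,.0122],[.195,-.08,.0122])): cv2.polylines(im,[q(e(a,b))],False,(255,0,255),1)
cv2.imwrite("pics/w2.png",im)
E
```

```text
now 5.6 [0.5533 0.1726 0.2002] F [ 0.7 -0.1 -2.9] w 0.5689473634633415 yaw 0.18538412606314236
t [-0.0132  0.4968 -0.0034] a [ 0.0003 -0.0008  0.0002]
```

View pics/w2.png

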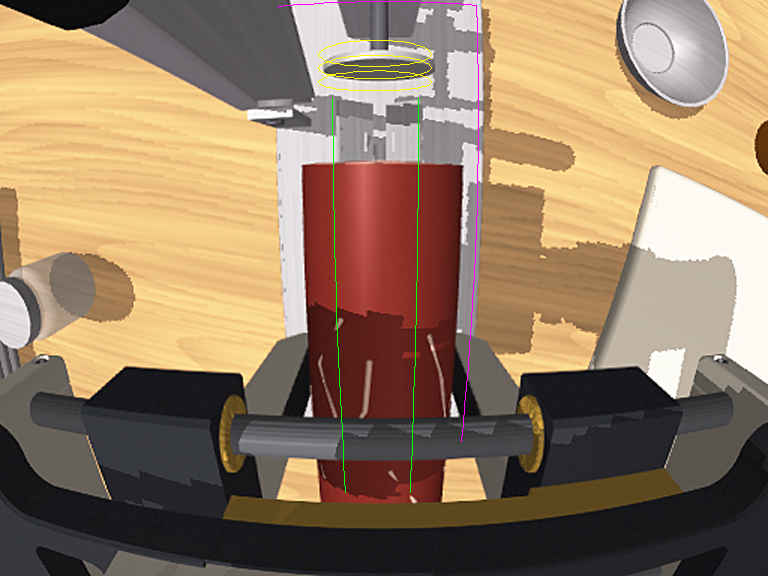

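The overlay matches. The gauge disc is at columns 322–434 and rows 55–80, the trough centre is near column 379, and the held roll is centred at 381. I'll lower it.

Emit:
play_rows([
  {"tx": -0.01, "ty": 0.1, "tz": 0, "ax": 0, "ay": 0, "az": 0, "jaw": 0.7},
  {"tx": -0.01, "ty": 0.2, "tz": 0, "ax": 0, "ay": 0, "az": 0, "jaw": 0.7},
  {"tx": -0.01, "ty": 0.3, "tz": 0, "ax": 0, "ay": 0, "az": 0, "jaw": 0.7},
  {"tx": -0.01, "ty": 0.36, "tz": 0, "ax": 0, "ay": 0, "az": 0, "jaw": 0.7},
  {"tx": -0.01, "ty": 0.4, "tz": 0, "ax": 0, "ay": 0, "az": 0, "jaw": 0.7},
  {"tx": -0.01, "ty": 0.43, "tz": 0, "ax": 0, "ay": 0, "az": 0, "jaw": 0.7},
  {"tx": -0.01, "ty": 0.45, "tz": 0, "ax": 0, "ay": 0, "az": 0, "jaw": 0.7},
  {"tx": -0.01, "ty": 0.46, "tz": 0, "ax": 0, "ay": 0, "az": 0, "jaw": 0.7},
  {"tx": -0.01, "ty": 0.46, "tz": 0, "ax": 0, "ay": 0, "az": 0, "jaw": 0.7},
])

```text
clock: 6.55
eef_pos: [0.5532, 0.1759, 0.1089]
tool_rot: [-1.291, 1.071, -1.071]
ft_force: [-0.2, -0.2, -2.0]
width: 0.576
```

```bash
python3 - <<'E'
from h import *
from station import robot
inc(robot.get_state(),[.5521,.175,.1008],.188)
E
```

```text
now 6.55 [0.5532 0.1759 0.1089] F [-0.2 -0.2 -2. ] w 0.575586494721419 yaw 0.18571253036336852
t [ 0.0034  0.0405 -0.0063] a [-0.0001 -0.0007  0.    ]
```

Emit:
play_rows([
  {"tx": 0, "ty": 0.008, "tz": 0, "ax": 0, "ay": 0, "az": 0, "jaw": 0.7},
  {"tx": 0, "ty": 0.016, "tz": 0, "ax": 0, "ay": 0, "az": 0, "jaw": 0.7},
  {"tx": 0, "ty": 0.024, "tz": 0, "ax": 0, "ay": 0, "az": 0, "jaw": 0.7},
  {"tx": 0, "ty": 0.03, "tz": 0, "ax": 0, "ay": 0, "az": 0, "jaw": 0.7},
  {"tx": 0, "ty": 0.034, "tz": 0, "ax": 0, "ay": 0, "az": 0, "jaw": 0.7},
  {"tx": 0, "ty": 0.034, "tz": 0, "ax": 0, "ay": 0, "az": 0, "jaw": 0.7},
])

```text
clock: 7.15
eef_pos: [0.5535, 0.1753, 0.1023]
tool_rot: [-1.291, 1.071, -1.073]
ft_force: [0.9, -4.0, 0.5]
width: 0.575
```

Emit:
play_rows([
  {"tx": 0.004, "ty": 0.003, "tz": 0, "ax": 0, "ay": 0, "az": 0, "jaw": 0.7},
  {"tx": 0.006, "ty": 0.006, "tz": 0, "ax": 0, "ay": 0, "az": 0, "jaw": 0.7},
  {"tx": 0.006, "ty": 0.006, "tz": 0, "ax": 0, "ay": 0, "az": 0, "jaw": 0.7},
])

```text
clock: 7.45
eef_pos: [0.5538, 0.1743, 0.1012]
tool_rot: [-1.291, 1.07, -1.072]
ft_force: [0.8, -5.1, 3.9]
width: 0.577
```

Emit:
play_rows([
  {"tx": 0.004, "ty": 0, "tz": 0, "ax": 0, "ay": 0, "az": 0, "jaw": 0.7},
  {"tx": 0.008, "ty": 0, "tz": 0, "ax": 0, "ay": 0, "az": 0, "jaw": 0.7},
  {"tx": 0.008, "ty": 0.001, "tz": 0, "ax": 0, "ay": 0, "az": 0, "jaw": 0.7},
])

```text
clock: 7.75
eef_pos: [0.5536, 0.1738, 0.1008]
tool_rot: [-1.29, 1.071, -1.07]
ft_force: [-0.5, 0.5, 5.2]
width: 0.573
```

It's seated and the side forces are balanced. Releasing, then going up.

Emit:
play_rows([
  {"tx": 0, "ty": -0.005, "tz": 0, "ax": 0, "ay": 0, "az": 0, "jaw": 0.3},
  {"tx": 0, "ty": -0.005, "tz": 0, "ax": 0, "ay": 0, "az": 0, "jaw": 0.2},
  {"tx": 0, "ty": -0.005, "tz": 0, "ax": 0, "ay": 0, "az": 0, "jaw": 0},
  {"tx": 0, "ty": -0.005, "tz": 0, "ax": 0, "ay": 0, "az": 0, "jaw": 0},
  {"tx": 0, "ty": -0.005, "tz": 0, "ax": 0, "ay": 0, "az": 0, "jaw": 0},
  {"tx": 0, "ty": -0.1, "tz": 0, "ax": 0, "ay": 0, "az": 0, "jaw": 0},
  {"tx": 0, "ty": -0.3, "tz": 0, "ax": 0, "ay": 0, "az": 0, "jaw": 0},
  {"tx": 0, "ty": -0.5, "tz": 0, "ax": 0, "ay": 0, "az": 0, "jaw": 0},
  {"tx": 0, "ty": -0.68, "tz": 0, "ax": 0, "ay": 0, "az": 0, "jaw": 0},
  {"tx": 0, "ty": -0.68, "tz": 0, "ax": 0, "ay": 0, "az": 0, "jaw": 0},
])

```text
clock: 8.75
eef_pos: [0.5566, 0.1738, 0.2436]
tool_rot: [-1.283, 1.065, -1.075]
ft_force: [0.3, -0.3, 0.5]
width: 1.0
```

```bash
python3 - <<'E'
from h import *
from station import robot
s=robot.get_state()
inc(s,[.3935,.1445,.235],.188)
c=robot.capture("scene"); pickle.dump(c,open("s2.pkl","wb"))
f=c["frame"][150:330,230:390]
cv2.imwrite("pics/s2.png",cv2.resize(f[:,:,::-1],None,fx=3.3,fy=3.3,interpolation=cv2.INTER_CUBIC))
E
```

```text
now 8.75 [0.5566 0.1738 0.2436] F [ 0.3 -0.3  0.5] w 0.9997572376277502 yaw 0.18555458786311968
t [-0.0067  0.0341 -0.829 ] a [-0.0034 -0.0008 -0.0001]
```

View pics/s2.png

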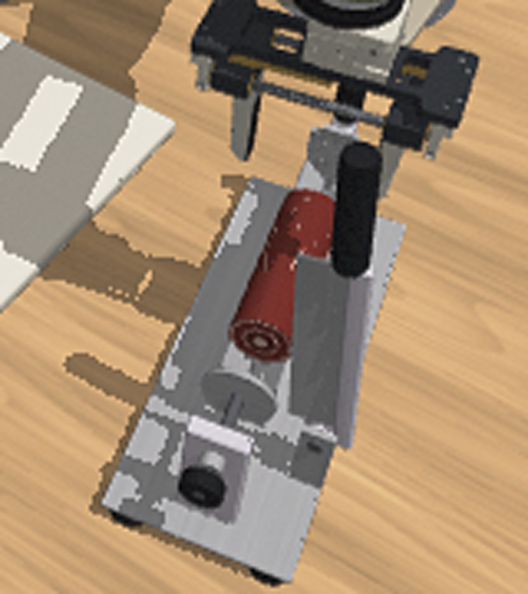

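The roll lies in the trough, with its front end at (262,340) short of the disc at (238,395). Next I'll move above the knob, checking clearance from the blade by projection.

Emit:
play_rows([
  {"tx": 0, "ty": 0.02, "tz": -0.2, "ax": -0.003, "ay": 0, "az": 0, "jaw": 0},
  {"tx": 0, "ty": 0.02, "tz": -0.4, "ax": -0.003, "ay": 0, "az": 0, "jaw": 0},
  {"tx": 0, "ty": 0.02, "tz": -0.6, "ax": -0.003, "ay": 0, "az": 0, "jaw": 0},
  {"tx": -0.007, "ty": 0.02, "tz": -0.75, "ax": -0.003, "ay": 0, "az": 0, "jaw": 0},
  {"tx": -0.007, "ty": 0.02, "tz": -0.83, "ax": -0.003, "ay": 0, "az": 0, "jaw": 0},
  {"tx": -0.007, "ty": 0.02, "tz": -0.83, "ax": -0.003, "ay": 0, "az": 0, "jaw": 0},
  {"tx": -0.007, "ty": 0.02, "tz": -0.83, "ax": -0.003, "ay": 0, "az": 0, "jaw": 0},
])

```text
clock: 9.5
eef_pos: [0.3902, 0.1438, 0.2317]
tool_rot: [-1.299, 1.078, -1.067]
ft_force: [0.2, -0.1, -0.2]
width: 0.998
```

```bash
python3 - <<'E'
from h import *
from station import robot
s=robot.get_state()
inc(s,[.3935,.1445,.157],.188)
c=robot.capture("scene")
k,n=np.cos(.188),np.sin(.188)
w=lambda x,y,z:np.array([.5668+k*x-n*y,.1778+n*x+k*y,z])
for P in([.1035,.066,.085],[.1035,.066,.395],[.06,.066,.395]): print((proj(c,w(*P))-[230,150])*3.3)
c=robot.capture("wrist");f=c["frame"]
cv2.imwrite("pics/w3.png",cv2.resize(f[:,:,::-1],None,fx=1.5,fy=1.5,interpolation=cv2.INTER_CUBIC))
E
```

```text
now 9.5 [0.3902 0.1438 0.2317] F [ 0.2 -0.1 -0.2] w 0.9979076097553427 yaw 0.18557250833582445
t [-0.0004  0.3735  0.0206] a [ 0.0031 -0.0008  0.    ]
[[321.71213281 430.05997056]]
[[400.5146521  163.43582425]]
[[416.65760197 116.14563836]]
```

View pics/w3.png

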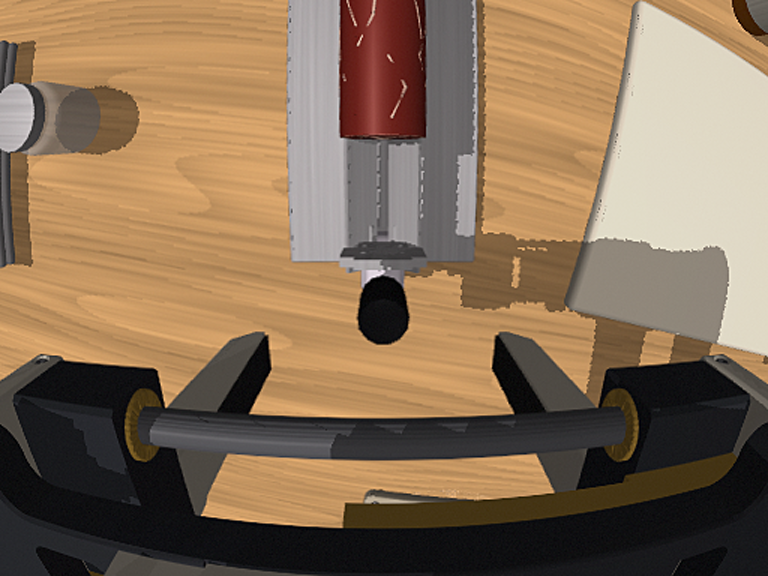

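The wrist view shows the knob top at (383,322), the pusher face at row 250 and the roll's rear end at row 137. I'll check the knob position against this picture.

```bash
python3 - <<'E'
from h import *
from station import robot
c=robot.capture("wrist")
u=(np.array([383,321])/1.5-c["K"][:2,2])/c["K"][0,0]; th=np.hypot(*u)
d=c["R"].T@np.r_[np.sin(th)*u/th,np.cos(th)]; o=-c["R"].T@c["t"]; print(o+d*(.196-o[2])/d[2])
h=cv2.cvtColor(c["frame"],cv2.COLOR_RGB2HSV)[170:240,225:290,2]<40
print(np.argwhere(h.any(1)).ravel()[[0,-1]]+170,np.argwhere(h[35:50].any(0)).ravel()[[0,-1]]+225)
inc(robot.get_state(),[.3935,.1445,.157],.188)
E
```

```text
[0.39141135 0.14245931 0.196     ]
[184 228] [239 271]
now 9.65 [0.3906 0.1438 0.232 ] F [-0.8 -0.9  0.1] w 1.0000972881741186 yaw 0.18539352249398644
t [-0.0006  0.3748  0.0185] a [ 0.0032 -0.0008  0.    ]
```

Emit:
play_rows([
  {"tx": 0.003, "ty": 0.1, "tz": 0.012, "ax": 0.003, "ay": 0, "az": 0, "jaw": 0},
  {"tx": 0.003, "ty": 0.22, "tz": 0.012, "ax": 0.003, "ay": 0, "az": 0, "jaw": 0},
  {"tx": 0.003, "ty": 0.32, "tz": 0.012, "ax": 0.003, "ay": 0, "az": 0, "jaw": 0},
  {"tx": 0.003, "ty": 0.37, "tz": 0.012, "ax": 0.003, "ay": 0, "az": 0, "jaw": 0},
  {"tx": 0.003, "ty": 0.37, "tz": 0.012, "ax": 0.003, "ay": 0, "az": 0, "jaw": 0},
  {"tx": 0.003, "ty": 0.37, "tz": 0.012, "ax": 0.003, "ay": 0, "az": 0, "jaw": 0},
])

```text
clock: 10.25
eef_pos: [0.3924, 0.1436, 0.159]
tool_rot: [-1.291, 1.071, -1.072]
ft_force: [1.1, -1.0, -1.0]
width: 1.002
```

Emit:
play_rows([
  {"tx": 0, "ty": 0, "tz": 0, "ax": 0, "ay": 0, "az": 0, "jaw": 0.6},
  {"tx": 0, "ty": 0, "tz": 0, "ax": 0, "ay": 0, "az": 0, "jaw": 0.75},
  {"tx": 0, "ty": 0, "tz": 0, "ax": 0, "ay": 0, "az": 0, "jaw": 0.9},
  {"tx": 0, "ty": 0, "tz": 0, "ax": 0, "ay": 0, "az": 0, "jaw": 0.9},
  {"tx": 0, "ty": 0, "tz": 0, "ax": 0, "ay": 0, "az": 0, "jaw": 0.9},
  {"tx": 0, "ty": 0, "tz": 0, "ax": 0, "ay": 0, "az": 0, "jaw": 0.9},
  {"tx": 0, "ty": 0, "tz": 0, "ax": 0, "ay": 0, "az": 0, "jaw": 0.9},
], newtons=15)

```text
clock: 10.95
eef_pos: [0.3919, 0.1436, 0.1584]
tool_rot: [-1.291, 1.071, -1.071]
ft_force: [0.0, 0.8, 0.2]
width: 0.446
```

```bash
python3 - <<'E'
from h import *
from station import robot
s=robot.get_state()
inc(s,s["eef_pos"]+.06*np.array([np.cos(.188),np.sin(.188),0]),.188)
E
```

```text
now 10.95 [0.3919 0.1436 0.1584] F [0.  0.8 0.2] w 0.44630793090912263 yaw 0.1856068154960209
t [-0.0007 -0.      0.3   ] a [ 0.     -0.0008 -0.    ]
```

Still closing, since the knob corresponds to a width of 0.28. I'll wait.

Emit:
play_rows([
  {"tx": 0, "ty": 0, "tz": 0, "ax": 0, "ay": 0, "az": 0, "jaw": 0.9},
  {"tx": 0, "ty": 0, "tz": 0, "ax": 0, "ay": 0, "az": 0, "jaw": 0.9},
  {"tx": 0, "ty": 0, "tz": 0, "ax": 0, "ay": 0, "az": 0, "jaw": 0.9},
  {"tx": 0, "ty": 0, "tz": 0, "ax": 0, "ay": 0, "az": 0, "jaw": 0.9},
  {"tx": 0, "ty": 0, "tz": 0, "ax": 0, "ay": 0, "az": 0, "jaw": 0.9},
])

```text
clock: 11.45
eef_pos: [0.3919, 0.1433, 0.1584]
tool_rot: [-1.292, 1.071, -1.072]
ft_force: [0.3, -3.3, -0.3]
width: 0.278
```

Emit:
play_rows([
  {"tx": 0.003, "ty": 0, "tz": 0.03, "ax": 0, "ay": 0, "az": 0, "jaw": 0.9},
  {"tx": 0.003, "ty": 0, "tz": 0.07, "ax": 0, "ay": 0, "az": 0, "jaw": 0.9},
  {"tx": 0.003, "ty": 0, "tz": 0.11, "ax": 0, "ay": 0, "az": 0, "jaw": 0.9},
  {"tx": 0.003, "ty": 0, "tz": 0.15, "ax": 0, "ay": 0, "az": 0, "jaw": 0.9},
  {"tx": 0.003, "ty": 0, "tz": 0.19, "ax": 0, "ay": 0, "az": 0, "jaw": 0.9},
  {"tx": 0.003, "ty": 0, "tz": 0.23, "ax": 0, "ay": 0, "az": 0, "jaw": 0.9},
  {"tx": 0.003, "ty": 0, "tz": 0.265, "ax": 0, "ay": 0, "az": 0, "jaw": 0.9},
  {"tx": 0.003, "ty": 0, "tz": 0.29, "ax": 0, "ay": 0, "az": 0, "jaw": 0.9},
  {"tx": 0.003, "ty": 0, "tz": 0.3, "ax": 0, "ay": 0, "az": 0, "jaw": 0.9},
])

```text
clock: 12.35
eef_pos: [0.4514, 0.1544, 0.1584]
tool_rot: [-1.291, 1.072, -1.071]
ft_force: [-2.0, 5.1, 0.8]
width: 0.273
```

Emit:
play_rows([
  {"tx": 0.0, "ty": 0, "tz": 0.01, "ax": 0, "ay": 0, "az": 0, "jaw": 0.9},
  {"tx": 0.0, "ty": 0, "tz": 0.02, "ax": 0, "ay": 0, "az": 0, "jaw": 0.9},
  {"tx": 0.0, "ty": 0, "tz": 0.03, "ax": 0, "ay": 0, "az": 0, "jaw": 0.9},
  {"tx": 0.0, "ty": 0, "tz": 0.04, "ax": 0, "ay": 0, "az": 0, "jaw": 0.9},
  {"tx": 0.0, "ty": 0, "tz": 0.05, "ax": 0, "ay": 0, "az": 0, "jaw": 0.9},
  {"tx": 0.0, "ty": 0, "tz": 0.06, "ax": 0, "ay": 0, "az": 0, "jaw": 0.9},
  {"tx": 0.0, "ty": 0, "tz": 0.07, "ax": 0, "ay": 0, "az": 0, "jaw": 0.9},
  {"tx": 0.0, "ty": 0, "tz": 0.08, "ax": 0, "ay": 0, "az": 0, "jaw": 0.9},
  {"tx": 0.0, "ty": 0, "tz": 0.09, "ax": 0, "ay": 0, "az": 0, "jaw": 0.9},
  {"tx": 0.0, "ty": 0, "tz": 0.1, "ax": 0, "ay": 0, "az": 0, "jaw": 0.9},
])

```text
clock: 13.35
eef_pos: [0.4705, 0.158, 0.1584]
tool_rot: [-1.291, 1.072, -1.071]
ft_force: [-3.1, 3.9, 1.5]
width: 0.274
```

```bash
python3 - <<'E'
from h import *
from station import robot
s=robot.get_state()
e=s["eef_pos"]; k,n=np.cos(.188),np.sin(.188); print("knob slicer x,y",k*(e[0]-.5668)+n*(e[1]-.1778),-n*(e[0]-.5668)+k*(e[1]-.1778))
inc(s,e,.188)
E
```

```text
knob slicer x,y -0.09829614065091381 -0.001411249057864595
now 13.35 [0.4705 0.158  0.1584] F [-3.1  3.9  1.5] w 0.27407660308525483 yaw 0.18582260229471362
t [0. 0. 0.] a [ 0.0001 -0.0007 -0.0002]
```

Emit:
play_rows([
  {"tx": -0.003, "ty": 0, "tz": 0.015, "ax": 0, "ay": 0, "az": 0, "jaw": 0.9},
  {"tx": -0.003, "ty": 0, "tz": 0.03, "ax": 0, "ay": 0, "az": 0, "jaw": 0.9},
  {"tx": -0.003, "ty": 0, "tz": 0.045, "ax": 0, "ay": 0, "az": 0, "jaw": 0.9},
  {"tx": -0.003, "ty": 0, "tz": 0.06, "ax": 0, "ay": 0, "az": 0, "jaw": 0.9},
  {"tx": -0.003, "ty": 0, "tz": 0.075, "ax": 0, "ay": 0, "az": 0, "jaw": 0.9},
  {"tx": -0.003, "ty": 0, "tz": 0.09, "ax": 0, "ay": 0, "az": 0, "jaw": 0.9},
  {"tx": -0.003, "ty": 0, "tz": 0.105, "ax": 0, "ay": 0, "az": 0, "jaw": 0.9},
  {"tx": -0.003, "ty": 0, "tz": 0.12, "ax": 0, "ay": 0, "az": 0, "jaw": 0.9},
  {"tx": -0.003, "ty": 0, "tz": 0.135, "ax": 0, "ay": 0, "az": 0, "jaw": 0.9},
  {"tx": -0.003, "ty": 0, "tz": 0.14, "ax": 0, "ay": 0, "az": 0, "jaw": 0.9},
])

```text
clock: 14.35
eef_pos: [0.4984, 0.1634, 0.1585]
tool_rot: [-1.291, 1.071, -1.072]
ft_force: [-1.9, -0.0, 2.4]
width: 0.273
```

```bash
cat > q.py <<'E'
from h import *
from station import robot
s=robot.get_state()
e=s["eef_pos"]; k,n=np.cos(.188),np.sin(.188); f=s["ft_force"]; print("clock",s["clock"],"knob slicer x,y",k*(e[0]-.5668)+n*(e[1]-.1778),-n*(e[0]-.5668)+k*(e[1]-.1778),"F axial,lat",k*f[0]+n*f[1],-n*f[0]+k*f[1],f)
E
python3 q.py
```

```text
clock 14.35 knob slicer x,y -0.06984860050606721 -0.0013780817392803364 F axial,lat -1.914390909630161 0.3545206573146273 [-1.94691728 -0.00951515  2.41471376]
```

Emit:
play_rows([
  {"tx": 0, "ty": 0, "tz": 0.005, "ax": 0, "ay": 0, "az": 0, "jaw": 0.9},
  {"tx": 0, "ty": 0, "tz": 0.01, "ax": 0, "ay": 0, "az": 0, "jaw": 0.9},
  {"tx": 0, "ty": 0, "tz": 0.015, "ax": 0, "ay": 0, "az": 0, "jaw": 0.9},
  {"tx": 0, "ty": 0, "tz": 0.02, "ax": 0, "ay": 0, "az": 0, "jaw": 0.9},
  {"tx": 0, "ty": 0, "tz": 0.025, "ax": 0, "ay": 0, "az": 0, "jaw": 0.9},
])

```text
clock: 14.85
eef_pos: [0.5031, 0.1643, 0.1584]
tool_rot: [-1.291, 1.071, -1.072]
ft_force: [-2.3, -2.5, 2.7]
width: 0.279
```

Emit:
play_rows([
  {"tx": 0, "ty": 0, "tz": 0.003, "ax": 0, "ay": 0, "az": 0, "jaw": 0.9},
  {"tx": 0, "ty": 0, "tz": 0.006, "ax": 0, "ay": 0, "az": 0, "jaw": 0.9},
  {"tx": 0, "ty": 0, "tz": 0.009, "ax": 0, "ay": 0, "az": 0, "jaw": 0.9},
])

```text
clock: 15.15
eef_pos: [0.5048, 0.1646, 0.1584]
tool_rot: [-1.291, 1.071, -1.072]
ft_force: [-0.8, -2.5, 2.1]
width: 0.278
```

Emit:
play_rows([
  {"tx": 0.001, "ty": 0, "tz": 0.003, "ax": 0, "ay": 0, "az": 0, "jaw": 0.9},
  {"tx": 0.001, "ty": 0, "tz": 0.006, "ax": 0, "ay": 0, "az": 0, "jaw": 0.9},
  {"tx": 0.001, "ty": 0, "tz": 0.009, "ax": 0, "ay": 0, "az": 0, "jaw": 0.9},
])

```text
clock: 15.45
eef_pos: [0.5066, 0.165, 0.1584]
tool_rot: [-1.291, 1.071, -1.071]
ft_force: [-3.1, -1.5, 1.2]
width: 0.279
```

Emit:
play_rows([
  {"tx": 0, "ty": 0, "tz": 0.003, "ax": 0, "ay": 0, "az": 0, "jaw": 0.9},
  {"tx": 0, "ty": 0, "tz": 0.006, "ax": 0, "ay": 0, "az": 0, "jaw": 0.9},
  {"tx": 0, "ty": 0, "tz": 0.009, "ax": 0, "ay": 0, "az": 0, "jaw": 0.9},
])

```text
clock: 15.75
eef_pos: [0.5084, 0.1653, 0.1584]
tool_rot: [-1.291, 1.071, -1.071]
ft_force: [-1.4, -2.2, 1.8]
width: 0.276
```

```bash
python3 q.py
```

```text
clock 15.75 knob slicer x,y -0.05974713097742866 -0.0013880454666083172 F axial,lat -1.8015787585058347 -1.8775690122472084 [-1.41892758 -2.1811914   1.77462014]
```

Emit:
play_rows([
  {"tx": 0.001, "ty": 0, "tz": 0.003, "ax": 0, "ay": 0, "az": 0, "jaw": 0.9},
  {"tx": 0.001, "ty": 0, "tz": 0.006, "ax": 0, "ay": 0, "az": 0, "jaw": 0.9},
  {"tx": 0.001, "ty": 0, "tz": 0.007, "ax": 0, "ay": 0, "az": 0, "jaw": 0.9},
])

```text
clock: 16.05
eef_pos: [0.5098, 0.1655, 0.1584]
tool_rot: [-1.291, 1.072, -1.071]
ft_force: [-2.6, 0.4, 2.2]
width: 0.279
```

Emit:
play_rows([
  {"tx": 0, "ty": 0, "tz": 0.003, "ax": 0, "ay": 0, "az": 0, "jaw": 0.9},
  {"tx": 0, "ty": 0, "tz": 0.006, "ax": 0, "ay": 0, "az": 0, "jaw": 0.9},
  {"tx": 0, "ty": 0, "tz": 0.007, "ax": 0, "ay": 0, "az": 0, "jaw": 0.9},
])

```text
clock: 16.35
eef_pos: [0.5111, 0.1657, 0.1584]
tool_rot: [-1.291, 1.071, -1.071]
ft_force: [-2.1, 1.2, 2.0]
width: 0.275
```

Emit:
play_rows([
  {"tx": 0, "ty": 0, "tz": 0.003, "ax": 0, "ay": 0, "az": 0, "jaw": 0.9},
  {"tx": 0, "ty": 0, "tz": 0.006, "ax": 0, "ay": 0, "az": 0, "jaw": 0.9},
  {"tx": 0, "ty": 0, "tz": 0.007, "ax": 0, "ay": 0, "az": 0, "jaw": 0.9},
])

```text
clock: 16.65
eef_pos: [0.5125, 0.166, 0.1584]
tool_rot: [-1.291, 1.071, -1.071]
ft_force: [-3.1, 2.7, 2.0]
width: 0.275
```

Emit:
play_rows([
  {"tx": -0.001, "ty": 0, "tz": 0.003, "ax": 0, "ay": 0, "az": 0, "jaw": 0.9},
  {"tx": -0.001, "ty": 0, "tz": 0.006, "ax": 0, "ay": 0, "az": 0, "jaw": 0.9},
  {"tx": -0.001, "ty": 0, "tz": 0.007, "ax": 0, "ay": 0, "az": 0, "jaw": 0.9},
])

```text
clock: 16.95
eef_pos: [0.5138, 0.1663, 0.1584]
tool_rot: [-1.291, 1.071, -1.071]
ft_force: [-3.6, 0.7, 2.2]
width: 0.275
```

Emit:
play_rows([
  {"tx": 0, "ty": 0, "tz": 0.003, "ax": 0, "ay": 0, "az": 0, "jaw": 0.9},
  {"tx": 0, "ty": 0, "tz": 0.006, "ax": 0, "ay": 0, "az": 0, "jaw": 0.9},
  {"tx": 0, "ty": 0, "tz": 0.007, "ax": 0, "ay": 0, "az": 0, "jaw": 0.9},
])

```text
clock: 17.25
eef_pos: [0.5138, 0.1663, 0.1584]
tool_rot: [-1.294, 1.073, -1.07]
ft_force: [-12.2, -1.2, 8.0]
width: 0.275
```

Contact: the tool has stopped and the axial force is about 12 N, so roughly 9 N reaches the plate after friction. Holding.

Emit:
play_rows([
  {"tx": 0, "ty": 0, "tz": 0, "ax": 0, "ay": 0, "az": 0, "jaw": 0.9},
  {"tx": 0, "ty": 0, "tz": 0, "ax": 0, "ay": 0, "az": 0, "jaw": 0.9},
  {"tx": 0, "ty": 0, "tz": 0, "ax": 0, "ay": 0, "az": 0, "jaw": 0.9},
  {"tx": 0, "ty": 0, "tz": 0, "ax": 0, "ay": 0, "az": 0, "jaw": 0.9},
  {"tx": 0, "ty": 0, "tz": 0, "ax": 0, "ay": 0, "az": 0, "jaw": 0.9},
  {"tx": 0, "ty": 0, "tz": 0, "ax": 0, "ay": 0, "az": 0, "jaw": 0.9},
  {"tx": 0, "ty": 0, "tz": 0, "ax": 0, "ay": 0, "az": 0, "jaw": 0.9},
  {"tx": 0, "ty": 0, "tz": 0, "ax": 0, "ay": 0, "az": 0, "jaw": 0.9},
  {"tx": 0, "ty": 0, "tz": 0, "ax": 0, "ay": 0, "az": 0, "jaw": 0.9},
  {"tx": 0, "ty": 0, "tz": 0, "ax": 0, "ay": 0, "az": 0, "jaw": 0.9},
])

```text
clock: 18.25
eef_pos: [0.5138, 0.1663, 0.1584]
tool_rot: [-1.294, 1.073, -1.07]
ft_force: [-11.6, 0.1, 7.8]
width: 0.282
```

```bash
python3 q.py
```

```text
clock 18.25 knob slicer x,y -0.0541949800461681 -0.0014111535876529715 F axial,lat -11.34107128960534 2.242328959574398 [-11.56032046   0.08323514   7.75424123]
```

Emit:
play_rows([
  {"tx": 0, "ty": 0, "tz": -0.002, "ax": 0, "ay": 0, "az": 0, "jaw": 0.5},
  {"tx": 0, "ty": 0, "tz": -0.003, "ax": 0, "ay": 0, "az": 0, "jaw": 0.3},
  {"tx": 0, "ty": 0, "tz": -0.003, "ax": 0, "ay": 0, "az": 0, "jaw": 0.2},
  {"tx": 0, "ty": 0, "tz": -0.003, "ax": 0, "ay": 0, "az": 0, "jaw": 0.2},
  {"tx": 0, "ty": 0, "tz": -0.003, "ax": 0, "ay": 0, "az": 0, "jaw": 0.2},
  {"tx": 0, "ty": 0, "tz": -0.003, "ax": 0, "ay": 0, "az": 0, "jaw": 0.2},
  {"tx": 0, "ty": 0, "tz": -0.003, "ax": 0, "ay": 0, "az": 0, "jaw": 0.2},
])

```text
clock: 18.95
eef_pos: [0.5146, 0.1664, 0.1584]
tool_rot: [-1.291, 1.071, -1.071]
ft_force: [-0.3, -0.1, -0.1]
width: 0.789
```

```bash
python3 q.py
```

```text
clock 18.95 knob slicer x,y -0.053374905735564825 -0.0014833001044475286 F axial,lat -0.35320065903667147 -0.03182652616537 [-0.34102906 -0.09727701 -0.08471584]
```

Clear of the knob. Now up and back, then a look.

Emit:
play_rows([
  {"tx": 0, "ty": -0.1, "tz": 0, "ax": 0, "ay": 0, "az": 0, "jaw": 0.2},
  {"tx": 0, "ty": -0.3, "tz": 0, "ax": 0, "ay": 0, "az": 0, "jaw": 0.2},
  {"tx": 0, "ty": -0.5, "tz": 0, "ax": 0, "ay": 0, "az": 0, "jaw": 0.2},
  {"tx": 0, "ty": -0.6, "tz": -0.2, "ax": 0, "ay": 0, "az": 0, "jaw": 0.2},
  {"tx": 0, "ty": -0.6, "tz": -0.4, "ax": 0, "ay": 0, "az": 0, "jaw": 0.2},
  {"tx": 0, "ty": -0.6, "tz": -0.55, "ax": 0, "ay": 0, "az": 0, "jaw": 0.2},
  {"tx": 0, "ty": -0.6, "tz": -0.55, "ax": 0, "ay": 0, "az": 0, "jaw": 0.2},
])

```text
clock: 19.65
eef_pos: [0.4045, 0.1459, 0.279]
tool_rot: [-1.291, 1.07, -1.071]
ft_force: [0.6, -0.0, -0.7]
width: 0.8
```

```bash
python3 - <<'E'
from station import robot
import cv2,numpy as np
f=robot.capture("wrist")["frame"]; g=robot.capture("scene")["frame"][150:330,230:390]
a=cv2.resize(f[:,:,::-1],(512,384)); b=cv2.resize(g[:,:,::-1],None,fx=384/180,fy=384/180,interpolation=cv2.INTER_CUBIC)[:, :288]
cv2.imwrite("pics/end.png",np.hstack([a,b]))
s=robot.get_state(); print(s["clock"],s["eef_pos"],s["ft_force"])
E
```

```text
19.75 [0.40674213 0.14617578 0.2788895 ] [ 0.52164711 -0.24142807 -0.1149428 ]
```

View pics/end.png

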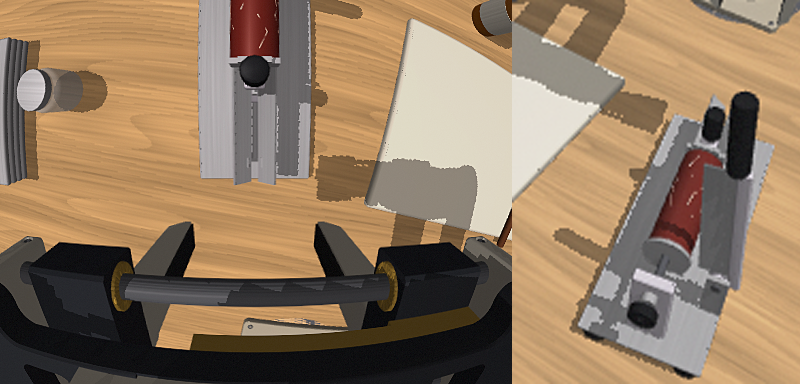

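The roll's front end is against the disc at (665,250). The pusher sits tight behind the roll, at (254,70) in the wrist view, and the blade is still up. Handing in.

```bash
python3 -c "
from station import robot
print(robot.sign_off())"
```

```text
the job is handed in; nothing more can be done
None
```

The job is done and handed in at about 20 s of the 70 s allowed. I laid the roll in the trough under grip and released it. I then pushed the pusher forward by its knob until the roll's end met the gauge plate, held it there for about 1 s, and let go.

- **Pressing force:** the tool stopped against the plate with about 11.5–12 N of axial force. Allowing for friction, I estimate about 9 N on the plate, within the 3–15 N asked; the plate force itself was not measured.
- **Final state:** the last pictures show the roll's end at the plate, the pusher tight behind it and the blade still raised. The gripper is clear, with wrist force near zero.
- **Other things:** I saw no sign of contact with the blade or the other items, but the last pictures only covered part of the scene, so I did not re-check them all.
- **Disagreement:** the knob's position differed by about 2 mm between the scene and wrist cameras, so I took the average. No check failed.

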